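# Find the tight spot of a linear stage, back off and lock

### The arm

A 6-joint arm with a two-finger parallel gripper is mounted at the origin on a cart in front of the work surface, level with it; the furniture and walls round the work are solid. World frame = base frame: x ahead of the robot, y to its left, z up, the work surface at z = 0. Lengths are in mm, angles in rad, forces in N, time in s.
With the tool pointing down it reaches from about 350 to 975 mm from the base axis. Payload 7.1 kg.
Tool frame: the origin (TCP) lies at the very end of the fingers, on their centre line; the grasp point (between the pads) lies 19 mm behind it; z points along the fingers, y is the line along which they close (so a half turn about z gives the same grasp; the last joint's range is limited). The gripper opens to 88 mm and grips with 3 to 60 N. Pads are 20 mm wide; open, the fingers measure 115 mm over their backs; the gripper's body (75 mm by 178 mm) begins 61 mm behind the grasp point.
Start: joints at [-0.019, 0.423, 1.63, -0, 1.089, -0.019], TCP at [624.984, 0.026, 222.675] pointing down, gripper open.
Joint ranges: [-3, 3], [-0.9, 2.11], [0.09, 2.58], [-1.31, 4.45], [0.11, 2.69], [-2.54, 2.54]. Speed limits (rad/s): [2.39, 2.39, 3.01, 3.14, 3.14, 3.14].

### API

Orientations are given as a rotation vector (axis times angle).
In Python, from workcell import * gives the robot as it stands.
- The arm moves only by the tool step_arm, never from a script. Its argument "deltas" is a list of rows, each a list of 3 entries, a list of its own where there are three numbers: the shift along the tool's x, y, z in units of 300 mm (1.0 is 300 mm), then the turn, a rotation vector about the tool's x, y, z in units of 1.5 rad (1.0 is 1.5 rad), then the gripper command: -1 is shut, 1 is fully open, values between are in proportion. In form: [[[dx, dy, dz], [rx, ry, rz], gripper], ...]. A call has 1 to 20 rows; each row is the pose to reach, as a shift and turn from the pose commanded when the call began, along the tool's axes at that moment; what a row does not reach only later rows make up. A row lasts 1/12 s, in which the tool goes at most 41.7 mm and 7.16 degrees, less where a joint would pass 70% of its speed; a pose out of reach is approached as far as the arm can. A call with a number of a shift or a turn outside -1 to 1 is refused whole. A call with a gripper value outside its range is refused whole. The fingers move at their own pace and stop on an object; the grip force is fixed at half the most. Time passes only in rows, so rows that repeat a pose let the fingers close. It gives the time, the measured TCP pose, the force, the opening and the grip force at its end, in the units of the state.
- get_obs(): the state, without advancing time (a new reading comes with each control period).
- get_image(name): name is "scene" or "side" or "wrist"; returns a dict with "pixels" (384x512x3 uint8, red, green, blue), "fx", "fy", "cx", "cy" (pixels), "T" (4x4, takes a point from camera to world coordinates). Camera axes: x right, y down, z forward; pixel columns grow to the right and rows downward; lengths in mm; the calibration is good to about 2 mm. A picture is of the moment at which its call begins. There is no depth.
- close_job(): hands the job in; it is judged then, once.
The state is a dict: "t": time; "qpos": joint angles; "qvel": joint speeds; "joint_torque": joint torques, N m; "ee_pos": TCP position; "orientation": TCP orientation; "ft_force": force on the tool from outside, world axes, zero at the start; "moment": the same for the moment, N m; "width": finger opening in mm; "grasp_force": force on a finger pad.
Only numpy, scipy, OpenCV 4.12 (cv2) and the standard library are available. Lean on these libraries where they do the work, as an engineer would, in place of code of your own. Each camera call takes 0.05 s, during which the arm holds its last target. There are 200 camera calls.

### The job

This stage's carriage binds somewhere along its track. Take the carriage by its upright grip and slide it gently towards the index until you feel it tighten, leaning on the tight spot lightly for a moment (about 8 N) without ever forcing it; then back it off until about 20 mm of clear space shows between the carriage and the index it has pushed along, and only then swing the locking lever round to its stop. Do not touch the index with the robot, and leave the things standing around where they are.

Things in the scene. Friction and masses are not known exactly. Their poses are not given: they have to be found in the camera images.
- track: Straight metal track fixed on the desk, 400 mm long (its y axis), 52 mm wide, 21 mm high, with a 34 mm high black block at each end and lines every 10 mm. Origin under its centre, z up. An unseen tight spot lies 70 to 190 mm along the travel (carriage): from there on the carriage meets an added resistance that grows by 2.5 N per mm; above 18 N there (7 mm in) counts as forced.
- carriage (a joint): Travel of the carriage along the track's +y, m: 0 at the end where it begins (it starts at 0 to 0.03), 0.255 at the far end. Off the tight spot it slides against about 2.5 N of friction, plus up to 1 N for pushing the index, and stays where it is left. Carriage 110 mm long along the track, 76 mm wide, top 42 mm above the desk, moving mass about 0.5 kg.
- carriage_grip (a point): Centre of the upright black grip block on the carriage, 67 mm above the desk. The block is 16 mm thick along the track, 32 mm wide across it and stands from 42 to 82 mm above the desk (up to 48 mm a foot 24 mm thick). Its axes are the track's axes.
- carriage_nose (a point): Middle of the carriage's leading end face (facing the track's +y) on the robot's side of the track, 13 mm above the desk: the face that pushes the index. It lies 33 mm to the robot's side (track -x) of the track's centre line and 85 mm ahead of the grip.
- index_edge (a point): Middle of the face of the index that looks at the carriage's leading end. The index is a small dark rider (12 mm along the track, 10 mm across, 27 mm high) on the robot's side of the track. The carriage pushes it ahead along +y and it stays where it is left: the distance from the carriage's nose to this face is the clear gap (0 when touching).
- lever (a joint): Angle of the locking lever on top of the carriage, rad: 0 open (the lever points across the track to the robot's side, track -x), growing clockwise seen from above to 1.4 at its stop, nearly along the track's +y. It starts at 0 to 0.25. A small friction moment of 0.03 N m holds it where it is left.
- lever_tip (a point): Point on the axis of the lever's upright round black finger post, 72 mm above the desk. The post is 13 mm thick, from 46 to 78 mm above the desk, 45 mm from the lever's pivot.
- lever_pivot (a point): Point on the lever's upright pivot axis, 72 mm above the desk, on the carriage 52 mm ahead of the grip (track +y). Its axes are the track's axes.
- filter_cube: Black cube with round windows, 34x34x35 mm, standing loose behind the track; origin at the centre of its underside. To be left alone.
- lens_case: White round case with black screw cap, 42 mm across, 52 mm high, standing loose behind the track; origin at the centre of its underside. To be left alone.
- coverslip_box: Small clear-white square box, 30x30x23 mm, standing loose in front of the track; origin at the centre of its underside. To be left alone.
- oil_bottle: Small brown bottle with black cap, 25 mm across, 52 mm high, standing loose in front of the track; origin at the centre of its underside. To be left alone.

How it is judged:
By the outcome, as a careful person would: the job done as asked, in the order asked, and still so for the second after the job is handed in, with the robot touching nothing.
It also fails if it takes over 61 s, if anything falls off the work surface, if the arm or the gripper's body presses on something with over 40 N, if the wrist force passes 120 N, or if a joint passes its speed limit or range.

## Working session

There is one attempt and no reset: what is moved stays moved. The work goes in short steps, Python scripts to look and compute and a tool call to move; the robot and the scene stay as the last step left them, time stands still between calls to the robot, and variables do not carry over. Pictures are saved under pics/ and viewed, at most 10 in all, crops included, and the job is handed in when it is done.

Besides the shell and the picture viewer there is one more tool, called after "Call:" by a JSON object that holds its "fn" and its "kwargs". step_arm: Moves the arm, as the interface text tells. Its arguments: {"type":"object","properties":{"deltas":{"type":"array","items":{"type":"array"}}},"required":["deltas"]}

```bash
mkdir -p pics
cat > h.py <<'E'
from workcell import *
import numpy as np, cv2
def save(n,f,crop=None,s=1):
    d=get_image(n); p=d["pixels"][...,::-1]
    np.savez(f"pics/{f}.npz",**d)
    if crop: p=p[crop[1]:crop[3],crop[0]:crop[2]]
    cv2.imwrite(f"pics/{f}.png",cv2.resize(p,None,fx=s,fy=s,interpolation=cv2.INTER_CUBIC)); return d
def ray(d,u,v):
    T=np.array(d["T"]); r=T[:3,:3]@np.array([(u-d["cx"])/d["fx"],(v-d["cy"])/d["fy"],1]); return T[:3,3],r
def onz(d,u,v,z):
    o,r=ray(d,u,v); return o+r*(z-o[2])/r[2]
def proj(d,p):
    T=np.array(d["T"]); c=T[:3,:3].T@(np.array(p)-T[:3,3]); return d["fx"]*c[0]/c[2]+d["cx"],d["fy"]*c[1]/c[2]+d["cy"]
E
python3 - <<'E'
from h import *
ims=[]
for n in("scene","side","wrist"):
    d=save(n,n+"0"); print(n,d["fx"],d["cx"],d["cy"],np.round(d["T"],3).tolist())
print(get_obs())
E
```

```text
scene 491.71628002313923 249.30174513883787 194.2382510377667 [[0.832, -0.417, 0.366, 185.938], [-0.555, -0.645, 0.526, -487.917], [0.017, -0.64, -0.768, 834.117], [0.0, 0.0, 0.0, 1.0]]
side 372.7479132741148 260.75733797274853 191.20219502194277 [[0.457, 0.681, -0.572, 1024.156], [0.89, -0.344, 0.301, -232.637], [0.008, -0.646, -0.763, 745.547], [0.0, 0.0, 0.0, 1.0]]
wrist 281.2174347688074 259.8689288502227 187.707061962032 [[1.0, 0.001, -0.003, 625.009], [0.0, -0.966, -0.26, 69.328], [-0.003, 0.26, -0.966, 383.871], [0.0, 0.0, 0.0, 1.0]]
{'t': 0.15, 'qpos': array([-1.89853620e-02,  4.23665993e-01,  1.63051163e+00,  2.11636395e-05,
        1.08862555e+00, -1.90229721e-02]), 'qvel': array([-0.00038109, -0.00326159, -0.0030697 ,  0.00096521,  0.00052479,
        0.0007474 ]), 'joint_torque': array([ 9.52650989e-04, -5.44981134e+01, -2.73919362e+01,  6.45430083e-02,
        2.04369903e-02, -3.19723256e-05]), 'ee_pos': array([6.24556060e+02, 4.91043500e-02, 2.22080954e+02]), 'orientation': array([-2.22078458e+00, -2.22084628e+00,  1.29718730e-03]), 'ft_force': array([ 0.27298063, -0.37830714, -0.25306014]), 'moment': array([0.01774268, 0.00761234, 0.04190571]), 'grasp_force': 0.0, 'width': 87.78345575100633}
```

View pics/scene0.png

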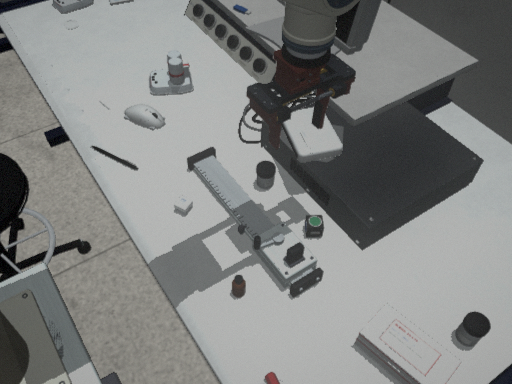

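View pics/wrist0.png

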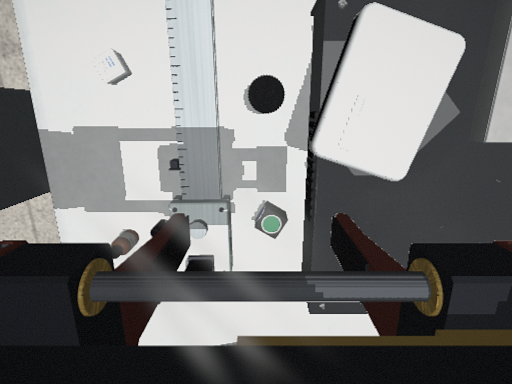

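The scene view shows the track running from (200,157) to (307,283), with the grip at (294,252), the lever post at (257,241) and the index at (241,229). The bottle is at (238,286) and the cube at (314,225). The wrist view shows the track nearly along world y.

Run:
```python
from h import *
a=cv2.imread("pics/scene0.png")[140:305,180:340]; b=cv2.imread("pics/side0.png")
a=cv2.resize(a,(582,600),interpolation=cv2.INTER_CUBIC)
cv2.imwrite("pics/a.png",a)
```

```text
(no output)
```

View pics/a.png

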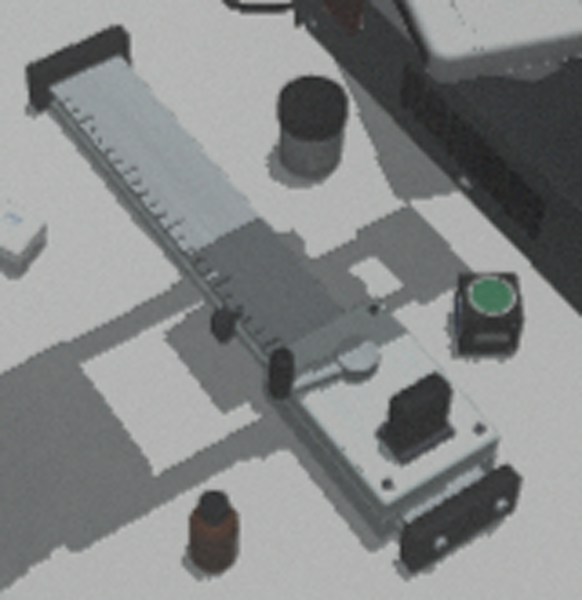

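View pics/side0.png

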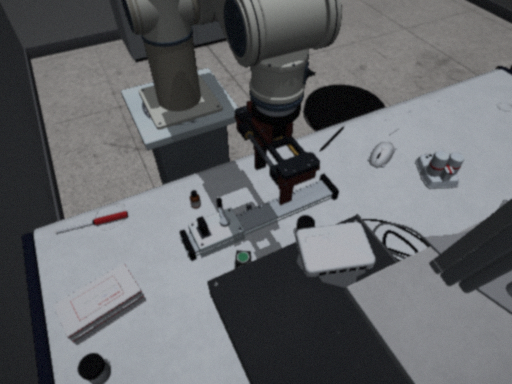

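The crop shows the grip top near (421,388), the post top at (281,352), the lever pivot at (360,357) and the index at (222,318). The end block top edges run (403,530)–(513,468) and (30,68)–(125,28). In the side view the grip is at (203,220), the post at (220,201) and the cube at (243,258).

Run:
```python
from h import *
d=dict(np.load("pics/scene0.npz")); s=dict(np.load("pics/side0.npz"))
c=lambda x,y,z: np.round(onz(d,180+x/3.6375-.4,140+y/3.6364-.4,z),1)
n=[c(403,530,34),c(513,468,34)]; f=[c(30,68,34),c(125,28,34)]
print("near",n,"far",f)
v=(f[0]+f[1]-n[0]-n[1])/2; print("len",np.hypot(*v[:2]),"yaw(dx/dy)",v[0]/v[1])
print("grip",c(421,388,82),"post",c(281,352,78),"pivot",c(360,354,52),"idx top",c(222,312,27),"mark hole nearest",c(388,484,42),c(480,429,42),c(374,309,42))
print("bottle",c(213,497,52),"cube",c(491,293,35),"case",c(313,100,52),"box",c(15,215,23))
print("side grip",onz(s,203,219,82),"post",onz(s,219,199,78))
# wrist
w=dict(np.load("pics/wrist0.npz"))
print("wrist track edges", [onz(w,u,v,21).round(1) for u,v in ((166,10),(215,10),(176,180),(222,180))], "lead edge",[onz(w,u,v,42).round(1) for u,v in((169,201),(231,201))])
```

```text
near [array([ 509.4, -162.9,   34. ]), array([ 579.1, -165. ,   34. ])] far [array([509.2, 222.2,  34. ]), array([576.6, 220.4,  34. ])]
len 385.25236533991585 yaw(dx/dy) -0.0035042180402336735
grip [ 546.  -122.5   82. ] post [500.9 -63.6  78. ] pivot [546.2 -73.   52. ] idx top [509.8   5.4  27. ] mark hole nearest [ 515.6 -140.7   42. ] [ 575.6 -140.4   42. ] [574.9 -47.5  42. ]
bottle [ 433.7 -103.2   52. ] cube [639.8 -70.3  35. ] case [630.7  91.8  52. ] box [448.2 132.4  23. ]
side grip [ 541.02962151 -120.65038137   82.        ] post [501.68289929 -66.28890331  78.        ]
wrist track edges [array([516.6, 181.9,  21. ]), array([572.7, 181.9,  21. ]), array([512.6, -17.8,  21. ]), array([573.7, -17.8,  21. ])] lead edge [array([508. , -40.3,  42. ]), array([587.2, -40.3,  42. ])]
```

Call:
{"fn": "step_arm", "kwargs": {"deltas": [[[-0.135,-0.09,0.1],[0,0,0],1],[[-0.27,-0.18,0.2],[0,0,0],1],[[-0.405,-0.268,0.3],[0,0,0],1],[[-0.405,-0.268,0.4],[0,0,0],1],[[-0.405,-0.268,0.4],[0,0,0],1],[[-0.405,-0.268,0.4],[0,0,0],1],[[-0.405,-0.268,0.4],[0,0,0],1]]}}

```text
t: 0.73
ee_pos: [543.6, -121.8, 101.8]
orientation: [-2.222, -2.218, 0.002]
ft_force: [0.9, -0.1, 0.9]
width: 87.9
grasp_force: 0.0
```

Run:
```python
from h import *
d=save("wrist","w1"); s=save("scene","s1")
o=get_obs(); print(o["t"],o["ee_pos"],o["ft_force"])
a=cv2.imread("pics/w1.png");b=cv2.resize(cv2.imread("pics/s1.png")[180:300,220:340],(384,384),interpolation=cv2.INTER_CUBIC)
cv2.imwrite("pics/c.png",cv2.resize(np.hstack([a,b]),(798,342)))
print(proj(d,(544.5,-121.5,82)),proj(d,(501,-65,78)))
```

```text
0.8333 [ 546.06538697 -121.21803836  103.74605479] [ 0.22160085 -0.29874559  0.66392159]
(np.float64(261.19910513656276), np.float64(215.99935698816932)) (np.float64(194.23487477743168), np.float64(132.11291569513185))
```

View pics/c.png

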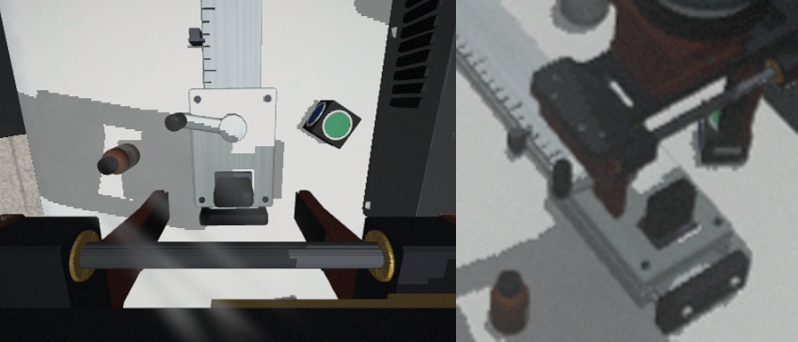

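The wrist view has the grip between the open fingers, with its top at full-scale (262,219), within 2 mm of the prediction. The lever is open with its post at (198,137), and the index is at (219,42). I'm descending now and closing on the grip.

Call:
{"fn": "step_arm", "kwargs": {"deltas": [[[-0.005,0,0.05],[0,0,0],1],[[-0.005,0,0.1],[0,0,0],1],[[-0.005,0,0.14],[0,0,0],1],[[-0.005,0,0.165],[0,0,0],1],[[-0.005,0,0.165],[0,0,0],1],[[-0.005,0,0.165],[0,0,0],-1],[[-0.005,0,0.165],[0,0,0],-1],[[-0.005,0,0.165],[0,0,0],-1],[[-0.005,0,0.165],[0,0,0],-1],[[-0.005,0,0.165],[0,0,0],-1],[[-0.005,0,0.165],[0,0,0],-1],[[-0.005,0,0.165],[0,0,0],-1],[[-0.005,0,0.165],[0,0,0],-1]]}}

```text
t: 1.92
ee_pos: [544.6, -123.0, 53.2]
orientation: [2.221, 2.221, 0.0]
ft_force: [-0.4, 0.8, -0.0]
width: 37.7
grasp_force: 0.0
```

Call:
{"fn": "step_arm", "kwargs": {"deltas": [[[0,0,0],[0,0,0],-1],[[0,0,0],[0,0,0],-1],[[0,0,0],[0,0,0],-1],[[0,0,0],[0,0,0],-1]]}}

```text
t: 2.25
ee_pos: [545.0, -123.0, 53.2]
orientation: [2.221, 2.221, 0.001]
ft_force: [2.0, -0.1, -1.3]
width: 31.5
grasp_force: 30.0
```

Call:
{"fn": "step_arm", "kwargs": {"deltas": [[[0.01,0,0],[0,0,0],-1],[[0.02,0,0],[0,0,0],-1],[[0.03,0,0],[0,0,0],-1],[[0.04,0,0],[0,0,0],-1],[[0.05,0,0],[0,0,0],-1],[[0.06,0,0],[0,0,0],-1],[[0.07,0,0],[0,0,0],-1],[[0.08,0,0],[0,0,0],-1],[[0.09,0,0],[0,0,0],-1],[[0.1,0,0],[0,0,0],-1]]}}

```text
t: 3.08
ee_pos: [544.7, -92.7, 53.2]
orientation: [2.221, 2.221, 0.0]
ft_force: [3.4, -2.6, -1.3]
width: 31.9
grasp_force: 30.0
```

Call:
{"fn": "step_arm", "kwargs": {"deltas": [[[0.01,0,0],[0,0,0],-1],[[0.02,0,0],[0,0,0],-1],[[0.03,0,0],[0,0,0],-1],[[0.04,0,0],[0,0,0],-1],[[0.05,0,0],[0,0,0],-1],[[0.06,0,0],[0,0,0],-1],[[0.07,0,0],[0,0,0],-1],[[0.08,0,0],[0,0,0],-1]]}}

```text
t: 3.75
ee_pos: [544.5, -68.7, 53.2]
orientation: [-2.221, -2.221, 0.0]
ft_force: [1.5, -2.8, -0.4]
width: 32.2
grasp_force: 30.0
```

Call:
{"fn": "step_arm", "kwargs": {"deltas": [[[0.003,0,0],[0,0,0],-1],[[0.006,0,0],[0,0,0],-1],[[0.009,0,0],[0,0,0],-1],[[0.012,0,0],[0,0,0],-1],[[0.013,0,0],[0,0,0],-1],[[0.013,0,0],[0,0,0],-1]]}}

```text
t: 4.25
ee_pos: [544.5, -65.0, 53.2]
orientation: [-2.221, -2.221, 0.0]
ft_force: [1.8, -2.4, 1.8]
width: 31.6
grasp_force: 30.0
```

Call:
{"fn": "step_arm", "kwargs": {"deltas": [[[0.003,0,0],[0,0,0],-1],[[0.006,0,0],[0,0,0],-1],[[0.009,0,0],[0,0,0],-1],[[0.012,0,0],[0,0,0],-1],[[0.014,0,0],[0,0,0],-1],[[0.014,0,0],[0,0,0],-1]]}}

```text
t: 4.75
ee_pos: [544.5, -60.7, 53.2]
orientation: [-2.221, -2.221, 0.0]
ft_force: [0.1, -1.9, 3.6]
width: 31.7
grasp_force: 30.0
```

Call:
{"fn": "step_arm", "kwargs": {"deltas": [[[0.003,0,0],[0,0,0],-1],[[0.006,0,0],[0,0,0],-1],[[0.009,0,0],[0,0,0],-1],[[0.012,0,0],[0,0,0],-1],[[0.014,0,0],[0,0,0],-1],[[0.014,0,0],[0,0,0],-1]]}}

```text
t: 5.25
ee_pos: [544.4, -56.5, 53.2]
orientation: [-2.221, -2.221, 0.0]
ft_force: [-0.6, -2.6, 5.2]
width: 31.7
grasp_force: 30.0
```

Call:
{"fn": "step_arm", "kwargs": {"deltas": [[[0.003,0,0],[0,0,0],-1],[[0.006,0,0],[0,0,0],-1],[[0.009,0,0],[0,0,0],-1],[[0.012,0,0],[0,0,0],-1],[[0.014,0,0],[0,0,0],-1],[[0.014,0,0],[0,0,0],-1]]}}

```text
t: 5.75
ee_pos: [544.4, -52.3, 53.2]
orientation: [-2.221, -2.221, 0.0]
ft_force: [-0.4, -2.3, 5.2]
width: 32.1
grasp_force: 30.0
```

Call:
{"fn": "step_arm", "kwargs": {"deltas": [[[0.003,0,0],[0,0,0],-1],[[0.006,0,0],[0,0,0],-1],[[0.009,0,0],[0,0,0],-1],[[0.012,0,0],[0,0,0],-1],[[0.014,0,0],[0,0,0],-1],[[0.014,0,0],[0,0,0],-1]]}}

```text
t: 6.25
ee_pos: [544.4, -48.1, 53.2]
orientation: [-2.221, -2.221, 0.0]
ft_force: [-1.3, -2.1, 5.2]
width: 31.8
grasp_force: 30.0
```

Call:
{"fn": "step_arm", "kwargs": {"deltas": [[[0.003,0,0],[0,0,0],-1],[[0.006,0,0],[0,0,0],-1],[[0.009,0,0],[0,0,0],-1],[[0.012,0,0],[0,0,0],-1],[[0.014,0,0],[0,0,0],-1],[[0.014,0,0],[0,0,0],-1]]}}

```text
t: 6.75
ee_pos: [544.3, -44.0, 53.2]
orientation: [-2.221, -2.221, 0.0]
ft_force: [-1.5, -2.6, 5.8]
width: 31.6
grasp_force: 30.0
```

Call:
{"fn": "step_arm", "kwargs": {"deltas": [[[0.003,0,0],[0,0,0],-1],[[0.006,0,0],[0,0,0],-1],[[0.009,0,0],[0,0,0],-1],[[0.012,0,0],[0,0,0],-1],[[0.014,0,0],[0,0,0],-1],[[0.014,0,0],[0,0,0],-1]]}}

```text
t: 7.25
ee_pos: [544.3, -39.7, 53.2]
orientation: [-2.221, -2.221, 0.001]
ft_force: [-1.4, -2.1, 5.7]
width: 31.5
grasp_force: 30.0
```

Call:
{"fn": "step_arm", "kwargs": {"deltas": [[[0.003,0,0],[0,0,0],-1],[[0.006,0,0],[0,0,0],-1],[[0.009,0,0],[0,0,0],-1],[[0.012,0,0],[0,0,0],-1],[[0.014,0,0],[0,0,0],-1],[[0.014,0,0],[0,0,0],-1]]}}

```text
t: 7.75
ee_pos: [544.3, -35.5, 53.2]
orientation: [-2.221, -2.221, 0.001]
ft_force: [-1.2, -3.1, 6.6]
width: 31.6
grasp_force: 30.0
```

Call:
{"fn": "step_arm", "kwargs": {"deltas": [[[0.003,0,0],[0,0,0],-1],[[0.006,0,0],[0,0,0],-1],[[0.009,0,0],[0,0,0],-1],[[0.012,0,0],[0,0,0],-1],[[0.014,0,0],[0,0,0],-1],[[0.014,0,0],[0,0,0],-1]]}}

```text
t: 8.25
ee_pos: [544.2, -31.4, 53.2]
orientation: [-2.221, -2.221, 0.001]
ft_force: [-0.7, -2.6, 6.3]
width: 31.7
grasp_force: 30.0
```

Call:
{"fn": "step_arm", "kwargs": {"deltas": [[[0.003,0,0],[0,0,0],-1],[[0.006,0,0],[0,0,0],-1],[[0.009,0,0],[0,0,0],-1],[[0.012,0,0],[0,0,0],-1],[[0.014,0,0],[0,0,0],-1],[[0.014,0,0],[0,0,0],-1]]}}

```text
t: 8.75
ee_pos: [544.2, -27.2, 53.2]
orientation: [-2.221, -2.221, 0.001]
ft_force: [-1.9, -1.7, 6.1]
width: 31.4
grasp_force: 30.0
```

Call:
{"fn": "step_arm", "kwargs": {"deltas": [[[0.003,0,0],[0,0,0],-1],[[0.006,0,0],[0,0,0],-1],[[0.009,0,0],[0,0,0],-1],[[0.012,0,0],[0,0,0],-1],[[0.014,0,0],[0,0,0],-1],[[0.014,0,0],[0,0,0],-1]]}}

```text
t: 9.25
ee_pos: [544.2, -22.9, 53.2]
orientation: [-2.221, -2.221, 0.001]
ft_force: [-1.6, -2.6, 5.6]
width: 32.0
grasp_force: 30.0
```

Call:
{"fn": "step_arm", "kwargs": {"deltas": [[[0.003,0,0],[0,0,0],-1],[[0.006,0,0],[0,0,0],-1],[[0.009,0,0],[0,0,0],-1],[[0.012,0,0],[0,0,0],-1],[[0.014,0,0],[0,0,0],-1],[[0.014,0,0],[0,0,0],-1]]}}

```text
t: 9.75
ee_pos: [544.1, -18.7, 53.2]
orientation: [-2.221, -2.221, 0.001]
ft_force: [-0.3, -2.4, 5.8]
width: 31.8
grasp_force: 30.0
```

Call:
{"fn": "step_arm", "kwargs": {"deltas": [[[0.003,0,0],[0,0,0],-1],[[0.006,0,0],[0,0,0],-1],[[0.009,0,0],[0,0,0],-1],[[0.012,0,0],[0,0,0],-1],[[0.014,0,0],[0,0,0],-1],[[0.014,0,0],[0,0,0],-1]]}}

```text
t: 10.25
ee_pos: [544.1, -14.5, 53.2]
orientation: [-2.221, -2.221, 0.001]
ft_force: [-2.6, -2.9, 5.6]
width: 31.3
grasp_force: 30.0
```

Call:
{"fn": "step_arm", "kwargs": {"deltas": [[[0.003,0,0],[0,0,0],-1],[[0.006,0,0],[0,0,0],-1],[[0.009,0,0],[0,0,0],-1],[[0.012,0,0],[0,0,0],-1],[[0.014,0,0],[0,0,0],-1],[[0.014,0,0],[0,0,0],-1]]}}

```text
t: 10.75
ee_pos: [544.0, -10.3, 53.2]
orientation: [-2.221, -2.221, 0.001]
ft_force: [-1.7, -2.3, 5.5]
width: 31.7
grasp_force: 30.0
```

Call:
{"fn": "step_arm", "kwargs": {"deltas": [[[0.003,0,0],[0,0,0],-1],[[0.006,0,0],[0,0,0],-1],[[0.009,0,0],[0,0,0],-1],[[0.012,0,0],[0,0,0],-1],[[0.014,0,0],[0,0,0],-1],[[0.014,0,0],[0,0,0],-1]]}}

```text
t: 11.25
ee_pos: [544.0, -6.3, 53.2]
orientation: [-2.221, -2.221, 0.001]
ft_force: [-1.4, -4.1, 6.3]
width: 31.9
grasp_force: 30.0
```

Call:
{"fn": "step_arm", "kwargs": {"deltas": [[[0.002,0,0],[0,0,0],-1],[[0.004,0,0],[0,0,0],-1],[[0.005,0,0],[0,0,0],-1],[[0.005,0,0],[0,0,0],-1]]}}

```text
t: 11.58
ee_pos: [544.0, -5.2, 53.2]
orientation: [-2.221, -2.222, 0.002]
ft_force: [-2.3, -6.7, 6.3]
width: 31.7
grasp_force: 30.0
```

Call:
{"fn": "step_arm", "kwargs": {"deltas": [[[0.002,0,0],[0,0,0],-1],[[0.004,0,0],[0,0,0],-1],[[0.005,0,0],[0,0,0],-1],[[0.005,0,0],[0,0,0],-1],[[0.005,0,0],[0,0,0],-1],[[0.005,0,0],[0,0,0],-1],[[0.005,0,0],[0,0,0],-1],[[0.005,0,0],[0,0,0],-1]]}}

```text
t: 12.25
ee_pos: [544.0, -4.1, 53.2]
orientation: [-2.221, -2.222, 0.002]
ft_force: [-2.5, -8.0, 7.0]
width: 31.8
grasp_force: 30.0
```

Call:
{"fn": "step_arm", "kwargs": {"deltas": [[[0.002,0,0],[0,0,0],-1],[[0.003,0,0],[0,0,0],-1],[[0.003,0,0],[0,0,0],-1],[[0.003,0,0],[0,0,0],-1],[[0.003,0,0],[0,0,0],-1],[[0.003,0,0],[0,0,0],-1],[[0.003,0,0],[0,0,0],-1],[[0.003,0,0],[0,0,0],-1],[[0.003,0,0],[0,0,0],-1]]}}

```text
t: 13.0
ee_pos: [544.0, -3.5, 53.2]
orientation: [2.221, 2.222, -0.003]
ft_force: [-1.7, -10.8, 7.2]
width: 31.7
grasp_force: 30.0
```

Call:
{"fn": "step_arm", "kwargs": {"deltas": [[[-0.005,0,0],[0,0,0],-1],[[-0.01,0,0],[0,0,0],-1],[[-0.015,0,0],[0,0,0],-1],[[-0.02,0,0],[0,0,0],-1],[[-0.03,0,0],[0,0,0],-1],[[-0.04,0,0],[0,0,0],-1],[[-0.05,0,0],[0,0,0],-1],[[-0.06,0,0],[0,0,0],-1],[[-0.065,0,0],[0,0,0],-1],[[-0.07,0,0],[0,0,0],-1],[[-0.07,0,0],[0,0,0],-1],[[-0.07,0,0],[0,0,0],-1]]}}

```text
t: 14.0
ee_pos: [544.2, -22.9, 53.2]
orientation: [-2.221, -2.22, 0.0]
ft_force: [-1.0, 0.8, 5.7]
width: 31.8
grasp_force: 30.0
```

Run:
```python
from h import *
d=save("scene","s2"); o=get_obs(); print(o["t"],o["ee_pos"],o["ft_force"])
w=save("wrist","w2")
p=(544,o["ee_pos"][1]+85,20); print(proj(d,p),proj(w,p))
a=cv2.resize(cv2.imread("pics/w2.png")[40:190,150:350],(800,600),interpolation=cv2.INTER_CUBIC)
cv2.imwrite("pics/e.png",a)
```

```text
14.05 [544.13367218 -22.85531697  53.17995496] [-1.13910338  0.73395889  6.11476239]
(np.float64(239.54473318134086), np.float64(202.1570478132997)) (np.float64(259.705639800474), np.float64(87.24458918427436))
```

View pics/e.png

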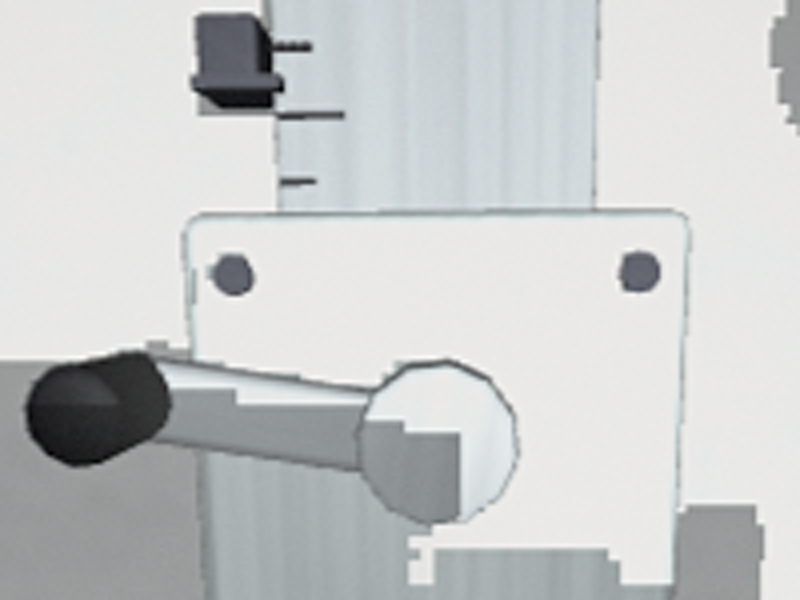

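The close-up shows the carriage's leading edge at row 213, the index's near face between rows 88 (top) and 107 (bottom), and the 10 mm lines at rows 47, 114 and 181.

Run:
```python
from h import *
w=dict(np.load("pics/w2.npz"))
c=lambda x,y,z: onz(w,150+x/4-.4,40+y/4-.4,z).round(1)
print("lead",c(435,213,42)); 
for r,z in((76,27),(88,27),(90,22),(107,10),(107,5),(107,0)): print(r,z,c(235,r,z))
print("ticks",[c(295,r,21)[1] for r in(47,114,181)])
print("post",c(80,415,78),c(70,410,78),"pivot",c(440,442,52))
```

```text
lead [543.3  57.3  42. ]
76 27 [512.3  78.3  27. ]
88 27 [512.3  76.6  27. ]
90 22 [511.4  77.1  22. ]
107 10 [509.2  76.3  10. ]
107 5 [508.3  77.1   5. ]
107 0 [507.5  77.8   0. ]
ticks [np.float64(83.5), np.float64(73.7), np.float64(63.5)]
post [500.5  31.8  78. ] [499.3  32.4  78. ] pivot [544.   25.1  52. ]
```

Call:
{"fn": "step_arm", "kwargs": {"deltas": [[[-0.001,0,0],[0,0,0],-1],[[-0.002,0,0],[0,0,0],-1],[[-0.003,0,0],[0,0,0],-1],[[-0.003,0,0],[0,0,0],-1],[[-0.003,0,0],[0,0,0],-1]]}}

```text
t: 14.52
ee_pos: [544.2, -23.5, 53.2]
orientation: [-2.221, -2.22, -0.0]
ft_force: [-1.9, 2.3, 5.9]
width: 31.6
grasp_force: 30.0
```

Call:
{"fn": "step_arm", "kwargs": {"deltas": [[[0,0,0],[0,0,0],-0.1],[[0,0,0],[0,0,0],0.1],[[0,0,0],[0,0,0],0.3],[[0,0,0],[0,0,0],0.3],[[0,0,0],[0,0,0],0.3],[[0,0,0],[0,0,0],0.3],[[0,0,-0.06],[0,0,0],0.3],[[0,0,-0.12],[0,0,0],0.3],[[0,0,-0.17],[0,0,0],-1],[[0,0,-0.17],[0,0,0],-1],[[0,0,-0.17],[0,0,0],-1],[[0,0,-0.17],[0,0,0],-1],[[0,0,-0.17],[0,0,0],-1],[[0,0,-0.17],[0,0,0],-1]]}}

```text
t: 15.68
ee_pos: [543.9, -24.2, 103.2]
orientation: [-2.221, -2.22, 0.002]
ft_force: [-0.0, 0.8, -0.3]
width: 20.6
grasp_force: 0.0
```

Run:
```python
from h import *
o=get_obs(); print(o["t"],o["ee_pos"],o["ft_force"],o["width"])
w=save("wrist","w3")
cv2.imwrite("pics/g.png",cv2.resize(w["pixels"][80:280,130:400,::-1],(800,592),interpolation=cv2.INTER_CUBIC))
```

```text
15.6833 [543.91088289 -24.23397654 103.16803009] [-0.01151165  0.7529313  -0.34014161] 20.643418253104514
```

View pics/g.png

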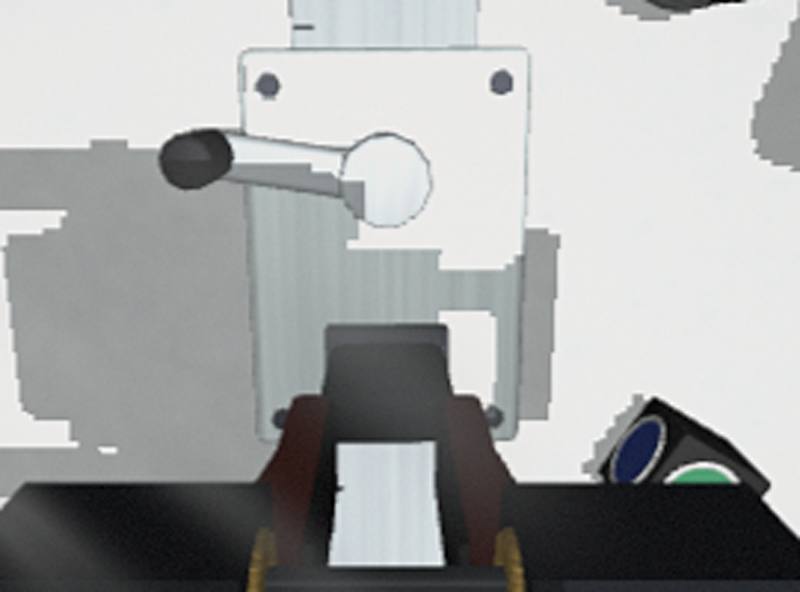

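The carriage is released. The view shows the post top at (192,163), the pivot at (388,180), the front edge at row 48 and the four screws at (268,84), (502,83), (283,418) and (492,416).

Run:
```python
from h import *
w=dict(np.load("pics/w3.npz"))
c=lambda x,y,z: onz(w,130+x/2.963-.3,80+y/2.96-.3,z).round(1)
print([c(x,y,42) for x,y in((268,84),(502,83),(283,418),(492,416),(388,48))])
print("post",c(190,163,78),"pivot",c(388,180,50))
piv=c(388,180,50)[:2]; piv=np.array([544.0,piv[1]])
start=np.array([543.9,-24.2+.5])
for th in(.1,.3,.5,.7,.9,1.1,1.25,1.4):
    rho=np.array([-np.cos(th),np.sin(th)]); t=np.array([np.sin(th),np.cos(th)])
    P=piv+45*rho-16.5*t; d=P-start
    print(th,P.round(1),"units x,y:",(d[[1,0]]/300).round(3),"rz",round(th/1.5,3))
```

```text
[array([513.4,  48. ,  42. ]), array([573.7,  48.2,  42. ]), array([514.3, -44.2,  42. ]), array([574.1, -43.5,  42. ]), array([544.3,  56.8,  42. ])]
post [500.5  30.7  78. ] pivot [544.3  24.2  50. ]
0.1 [497.6  12.3] units x,y: [ 0.12  -0.154] rz 0.067
0.3 [496.1  21.7] units x,y: [ 0.151 -0.159] rz 0.2
0.5 [496.6  31.3] units x,y: [ 0.183 -0.158] rz 0.333
0.7 [499.   40.6] units x,y: [ 0.214 -0.15 ] rz 0.467
0.9 [503.1  49.2] units x,y: [ 0.243 -0.136] rz 0.6
1.1 [508.9  56.8] units x,y: [ 0.268 -0.117] rz 0.733
1.25 [514.2  61.7] units x,y: [ 0.285 -0.099] rz 0.833
1.4 [520.1  65.7] units x,y: [ 0.298 -0.079] rz 0.933
```

Call:
{"fn": "step_arm", "kwargs": {"deltas": [[[0.045,-0.075,0],[0,0,0],-1],[[0.09,-0.15,0],[0,0,0],-1],[[0.09,-0.15,0],[0,0,0],-1],[[0.09,-0.15,0],[0,0,0],-1],[[0.09,-0.15,0.06],[0,0,0],-1],[[0.09,-0.15,0.12],[0,0,0],-1],[[0.09,-0.15,0.157],[0,0,0],-1],[[0.09,-0.15,0.157],[0,0,0],-1],[[0.09,-0.15,0.157],[0,0,0],-1]]}}

```text
t: 16.48
ee_pos: [499.7, 2.5, 56.6]
orientation: [-2.221, -2.22, 0.001]
ft_force: [-0.1, -0.2, 0.2]
width: 0.6
grasp_force: 0.0
```

Run:
```python
from h import *
o=get_obs(); print(o["t"],o["ee_pos"],o["ft_force"],o["width"])
w=save("wrist","w4")
cv2.imwrite("pics/k.png",cv2.resize(w["pixels"][60:300,150:420,::-1],(675,600),interpolation=cv2.INTER_CUBIC))
piv=np.array([544.0,24.2]); start=o["ee_pos"][:2]
for th in(.1,.2,.3,.4,.5,.6,.7,.8,.9,1,1.1,1.2,1.3,1.4):
    rho=np.array([-np.cos(th),np.sin(th)]); t=np.array([np.sin(th),np.cos(th)])
    d=piv+45*rho-16.5*t-start
    print(th,(d[[1,0]]/300).round(3),round(th/1.5,3))
```

```text
16.4833 [499.74320856   2.46186475  56.56239804] [-0.08888796 -0.16309224  0.18550403] 0.5657102094959569
0.1 [ 0.033 -0.007] 0.067
0.2 [ 0.048 -0.01 ] 0.133
0.3 [ 0.064 -0.012] 0.2
0.4 [ 0.08  -0.012] 0.267
0.5 [ 0.096 -0.01 ] 0.333
0.6 [ 0.112 -0.007] 0.4
0.7 [ 0.127 -0.003] 0.467
0.8 [0.142 0.004] 0.533
0.9 [0.156 0.011] 0.6
1 [0.169 0.02 ] 0.667
1.1 [0.181 0.03 ] 0.733
1.2 [0.192 0.042] 0.8
1.3 [0.202 0.054] 0.867
1.4 [0.211 0.068] 0.933
```

View pics/k.png

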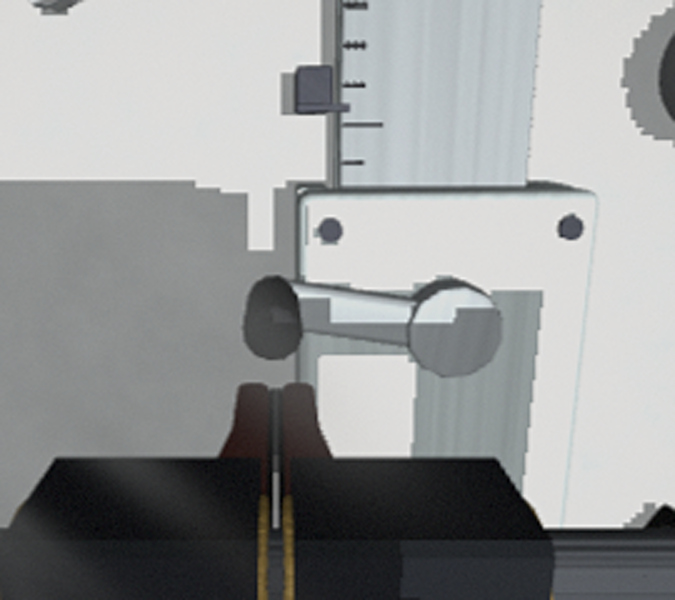

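The closed fingers stand just behind the post, centred on it in x at (275,390), with the post at (272,335). The index at (313,90) is clear.

Call:
{"fn": "step_arm", "kwargs": {"deltas": [[[0.016,-0.004,0],[0,0,0.033],-1],[[0.033,-0.007,0],[0,0,0.067],-1],[[0.04,-0.009,0],[0,0,0.1],-1],[[0.048,-0.01,0],[0,0,0.133],-1],[[0.056,-0.011,0],[0,0,0.167],-1],[[0.064,-0.012,0],[0,0,0.2],-1],[[0.072,-0.012,0],[0,0,0.233],-1],[[0.08,-0.012,0],[0,0,0.267],-1],[[0.088,-0.011,0],[0,0,0.3],-1],[[0.096,-0.01,0],[0,0,0.333],-1],[[0.104,-0.009,0],[0,0,0.367],-1],[[0.112,-0.007,0],[0,0,0.4],-1],[[0.12,-0.005,0],[0,0,0.433],-1],[[0.127,-0.003,0],[0,0,0.467],-1],[[0.135,0,0],[0,0,0.5],-1],[[0.142,0.004,0],[0,0,0.533],-1]]}}

```text
t: 17.87
ee_pos: [501.3, 45.4, 58.0]
orientation: [2.912, 1.178, 0.001]
ft_force: [-1.2, 0.4, -0.4]
width: 0.3
grasp_force: 0.4
```

Run:
```python
from h import *
o=get_obs(); print(o["t"],o["ee_pos"],o["ft_force"],o["orientation"])
s=save("scene","s5")
w=save("wrist","w5")
a=cv2.resize(w["pixels"][...,::-1],(400,300)); b=cv2.resize(s["pixels"][150:300,190:340,::-1],(300,300))
cv2.imwrite("pics/m.png",np.hstack([a,b]))
from scipy.spatial.transform import Rotation as R
M=R.from_rotvec(o["orientation"]).as_matrix(); print(M.round(3))
piv=np.array([544.0,24.2]); 
for th in(.8,.9,1,1.1,1.2,1.25,1.3,1.35,1.4,1.45):
    rho=np.array([-np.cos(th),np.sin(th)]); t=np.array([np.sin(th),np.cos(th)])
    d=np.r_[piv+45*rho-16.5*t-o["ee_pos"][:2],0]
    print(th,(M.T@d/300).round(3),round((th-.8)/1.5,3))
```

```text
17.8667 [501.25042486  45.40132783  58.03557124] [-1.17220438  0.35587523 -0.44515065] [2.91206940e+00 1.17799370e+00 1.37870071e-03]
[[ 0.719  0.695  0.001]
 [ 0.695 -0.719  0.   ]
 [ 0.001  0.001 -1.   ]]
0.8 [-0.002 -0.    -0.   ] 0.0
0.9 [ 0.013 -0.005  0.   ] 0.067
1 [ 0.029 -0.008  0.   ] 0.133
1.1 [ 0.045 -0.01   0.   ] 0.2
1.2 [ 0.061 -0.01   0.   ] 0.267
1.25 [ 0.069 -0.009  0.   ] 0.3
1.3 [ 0.077 -0.008  0.   ] 0.333
1.35 [ 0.084 -0.007  0.   ] 0.367
1.4 [ 0.092 -0.005  0.   ] 0.4
1.45 [ 0.1   -0.003  0.   ] 0.433
```

View pics/m.png

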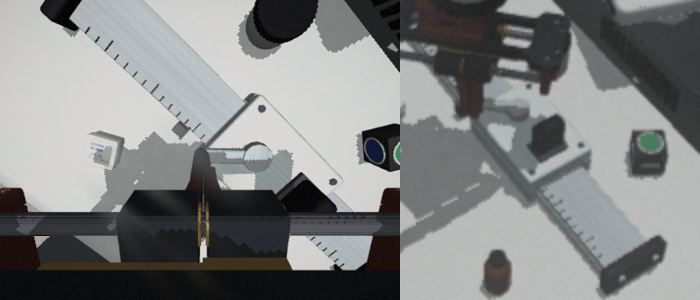

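The wrist view shows the fingers behind the post at (203,150), the lever turned to about 0.8 rad and the index at (180,130) untouched below.

Call:
{"fn": "step_arm", "kwargs": {"deltas": [[[0.007,-0.003,0],[0,0,0.033],-1],[[0.013,-0.005,0],[0,0,0.067],-1],[[0.021,-0.007,0],[0,0,0.1],-1],[[0.029,-0.008,0],[0,0,0.133],-1],[[0.037,-0.009,0],[0,0,0.167],-1],[[0.045,-0.01,0],[0,0,0.2],-1],[[0.053,-0.01,0],[0,0,0.233],-1],[[0.061,-0.01,0],[0,0,0.267],-1],[[0.069,-0.009,0],[0,0,0.3],-1],[[0.077,-0.008,0],[0,0,0.333],-1],[[0.084,-0.007,0],[0,0,0.367],-1],[[0.084,-0.007,0],[0,0,0.367],-1]]}}

```text
t: 18.97
ee_pos: [518.1, 64.5, 57.7]
orientation: [-3.122, -0.346, -0.002]
ft_force: [-0.3, 0.1, -0.5]
width: 0.2
grasp_force: 0.0
```

Call:
{"fn": "step_arm", "kwargs": {"deltas": [[[0.003,0,0],[0,0,0.013],-1],[[0.006,0.001,0],[0,0,0.026],-1],[[0.006,0.001,0],[0,0,0.033],-1],[[0.006,0.001,0],[0,0,0.033],-1]]}}

```text
t: 19.3
ee_pos: [518.7, 64.4, 57.1]
orientation: [-3.13, -0.269, 0.001]
ft_force: [-2.5, 0.3, 3.2]
width: 0.3
grasp_force: 1.4
```

Call:
{"fn": "step_arm", "kwargs": {"deltas": [[[0.002,0,0],[0,0,0],-1],[[0.004,0,0],[0,0,0],-1],[[0.004,0,0],[0,0,0],-1],[[0.004,0,0],[0,0,0],-1]]}}

```text
t: 19.63
ee_pos: [519.0, 64.5, 56.9]
orientation: [3.13, 0.27, -0.004]
ft_force: [-5.8, 1.0, 4.9]
width: 0.5
grasp_force: 3.0
```

Call:
{"fn": "step_arm", "kwargs": {"deltas": [[[-0.01,0,0],[0,0,0],-1],[[-0.03,0,0],[0,0,0],-1],[[-0.06,0,0],[0,0,0],-1],[[-0.06,0,-0.1],[0,0,0],-1],[[-0.06,0,-0.2],[0,0,0],-1],[[-0.06,0,-0.3],[0,0,0],-1],[[-0.06,0,-0.4],[0,0,0],-1],[[-0.06,0,-0.4],[0,0,0],-1],[[-0.06,0,-0.4],[0,0,0],-1],[[-0.06,0,-0.4],[0,0,0],-1]]}}

```text
t: 20.47
ee_pos: [502.0, 61.5, 176.6]
orientation: [3.13, 0.269, -0.0]
ft_force: [0.7, 0.4, 0.8]
width: 0.4
grasp_force: 0.0
```

Run:
```python
from h import *
o=get_obs(); print(o["t"],o["ee_pos"],o["ft_force"])
s=save("scene","s6")
w=save("wrist","w6")
print([np.round(proj(w,p)) for p in((544,57,42),(509,77,27),(536,69,78))])
u,v=proj(w,(530,60,40)); u=int(min(max(u,100),412)); v=int(min(max(v,90),294)); print(u,v)
a=cv2.resize(w["pixels"][v-75:v+75,u-100:u+100,::-1],(800,600),interpolation=cv2.INTER_CUBIC)
cv2.imwrite("pics/n.png",a)
```

```text
20.4667 [501.96509613  61.48970011 176.60874573] [0.69811696 0.41237941 0.81622846]
[array([270., 141.]), array([246., 168.]), array([257., 151.])]
264 153
```

View pics/n.png

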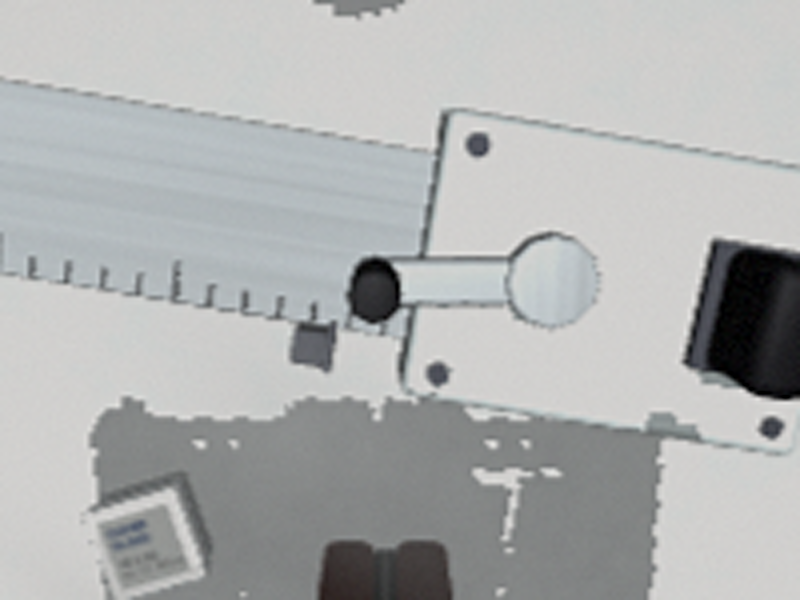

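The lever is at its stop: post at (374,290), pivot at (553,280). The gap lies between the index face at (332,350) and the carriage front edge at (403,375). I'll check both numerically.

Run:
```python
from h import *
w=dict(np.load("pics/w6.npz"))
c=lambda x,y,z: onz(w,164+x/4-.4,78+y/4-.4,z).round(1)
print("idx face",c(333,350,27),"lead",c(404,365,42),c(440,120,42),"low edge nose",c(403,380,13))
p=c(374,290,78);q=c(553,280,50); print(p,q,"angle",np.arctan2(p[1]-q[1],q[0]-p[0]))
s=dict(np.load("pics/s6.npz")); print(get_obs()["ft_force"])
a=dict(np.load("pics/scene0.npz"))["pixels"].astype(int); b=s["pixels"].astype(int)
for n,(x,y) in dict(bottle=(238,286),box=(184,204),cube=(314,226),case=(265,175)).items():
    print(n,np.abs(a[y-9:y+10,x-8:x+9]-b[y-9:y+10,x-8:x+9]).mean().round(1))
```

```text
idx face [511.9  76.5  27. ] lead [514.   56.9  42. ] [577.7  59.   42. ] low edge nose [503.8  55.   13. ]
[537.2  68.7  78. ] [543.8  23.7  50. ] angle 1.425167946224076
[0.03486685 0.73614485 0.47521407]
bottle 4.6
box 24.5
cube 4.6
case 2.9
```

Run:
```python
from h import *
w=dict(np.load("pics/w6.npz")); print("box", onz(w,164+148/4,78+540/4,23).round(1))
w=dict(np.load("pics/wrist0.npz")); print("box0", onz(w,109,66,23).round(1))
print(close_job())
```

```text
box [444.7 121.2  23. ]
box0 [444.1 122.3  23. ]
the job is handed in; nothing more can be done
None
```

The job is handed in, and no verdict came back. I felt the tight spot and leaned on it at about 8 N over the sliding friction, backed off to a gap of about 20 mm, then swung the lever to its stop. The robot stayed clear of the index, and the four loose items stand where they were.

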